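# Clamp a walnut in the spring-jaw cam clamp

## Robot

A 7-joint arm with a two-finger parallel gripper is mounted at the origin on the work surface. World frame = base frame: x ahead of the robot, y to its left, z up, the work surface at z = 0. Lengths are in m, angles in rad, forces in N, time in s.
With the tool pointing down it reaches from about 0.4 to 0.85 m from the base axis. Payload 10.4 kg.
Tool frame: the origin (TCP) lies at the very end of the fingers, on their centre line; the grasp point (between the pads) lies 19 mm behind it (ctrl.grip_point_offset is the distance from the TCP to the grasp point, in m); z points along the fingers, y is the line along which they close (so a half turn about z gives the same grasp; the last joint's range is limited). The gripper opens to 85 mm and grips with 20 to 120 N. Pads are 22 mm wide; open, the fingers measure 114 mm over their backs; the gripper's body (76 mm by 85 mm) begins 54 mm behind the grasp point. The pads swing forward as they close: fully open they stand 13 mm farther back than shut.
Start: joints at [1.105, 0.332, -0.065, 1.46, 0.022, 1.35, -0.088], TCP at [0.268, -0.565, 0.231] pointing down, gripper open.
Joint ranges: [-2.6, 2.6], [-0.5, 2.12], [-1.47, 1.34], [0.16, 2.42], [-1.27, 4.41], [0.06, 2.06], [-2.6, 2.6]. Speed limits (rad/s): [2.22, 2.22, 2.79, 2.79, 3.14, 3.14, 3.14].

## Interface

Orientations are given as a rotation vector (axis times angle).
In Python, from cell import ctrl, get_state, optics, look_for gives the robot as it stands. The module is installed in compiled form; this text tells all that it offers. Calls block until the motion is done:
- ctrl.move_ptp(position, orientation): joint-space move of the TCP to a pose.
- ctrl.move_straight(position, frame=None, vel=0.15, f_stop=None): straight line of the TCP; frame=None keeps the orientation; vel is the mean speed in m/s. With f_stop (N) it stops when the force on the tool has changed by that much, and returns True; else False.
- ctrl.movej(angles): joint-space move.
- ctrl.gripper_to(opening, grip_force=None): finger opening in m; grip_force is the grip in N (None keeps the last); returns when the fingers have stopped.
- ctrl.hold(seconds).
- ctrl.ik(position, orientation): joint angles nearest the present ones, or None.
- get_state(): the state.
- optics.snapshot(name): name is "side" or "top" or "wrist"; returns (picture, depth): 400x640x3 uint8, blue, green, red; 400x640 float32, m along the optical axis (not along the pixel's ray), 0 where there is no reading.
- optics.camera_params(name): a dict with "fovy" (degrees; the focal length in pixels is half the picture's height over the tangent of half this angle, whatever the lens; pixels are square), "cx", "cy" (the principal point, pixels), "R" (3x3) and "t" (3): a world point X has camera coordinates R X + t. Camera axes: x right, y down, z forward; pixel columns grow to the right and rows downward; lengths in m; the calibration is good to about 2 mm. A picture is of the moment at which its call begins: read the wrist's pose just before it. camera_params takes no time and is no camera call; for the wrist camera it gives the pose at the moment of the call.
A pose or a line that the arm cannot do raises ctrl.PlanningError and nothing moves.
- ctrl.sign_off(): hands the job in; it is judged then, once.
Trained networks look in the newest picture that a camera, given by its name, has taken for a name from the list of things; names that differ only in an ending like _2 or _b are one class to them, and where a whole thing is asked for, a point or a joint stands for the part that bears it (a point fixed in the world has none). Each returns a list of dicts, best first, with "confidence" (0 to 1); they miss things now and then, are a little off and sometimes report something else, mostly with a low value. They report only what shows in the picture. A call takes as long as a camera call. They do not tell look-alikes from the thing itself.
- look_for(label, camera): "position" ([column, row] in pixels, amid what is visible of it).
The state is a dict: "clock": time; "joint_positions": joint angles; "qvel": joint speeds; "effort": joint torques, N m; "ee_pos": TCP position; "orientation": TCP orientation; "force": force on the tool from outside, world axes, zero at the start; "moment": the same for the moment, N m; "opening": finger opening in m; "grasp_force": force on a finger pad.
Only numpy, scipy, OpenCV 4.12 (cv2) and the standard library are available. Lean on these libraries where they do the work, as an engineer would, in place of code of your own. Each camera call takes 0.05 s, during which the arm holds its last target. There are 200 camera calls.

## Task

Take the pale walnut from the cork board and stand it upright, tip up, on the pad between the two V-jaws of the open spring clamp, and let go of it without pressing it down hard. Then turn the clamp's red cam knob until the sprung jaw's roller drops into the notch of the cam and the jaw shuts on the walnut: feel for the drop, do not force the knob on past the notch, let go, and leave the other walnuts and tools where they are.

Things in the scene. Friction and masses are not known exactly. Their poses are not given: they have to be found in the camera images.
- pale_walnut_mid (a point): Centre of the walnut to clamp, half-way up (22 mm above its foot). Pale tan (the others are dark brown), 42 mm across, 44 mm tall, 20 to 33 g, round about its upright z axis. It stands on its flat 24 mm foot on a 26 mm wooden disc whose top is 18 mm above the table. The belly, 42 mm wide, runs from 6.5 mm below to 2.5 mm above this point.
- dark_walnut_a_mid (a point): Centre of a dark brown walnut of the same size; it stays where it is. The three walnuts stand in a row on the cork board, 86 mm apart, in any order.
- dark_walnut_b_mid (a point): Centre of the other dark brown walnut; it stays where it is.
- clamp: Spring clamp fixed to the table, blue base 260 x 84 x 12 mm. Origin on the table under the clamped walnut; x runs from the fixed jaw (-x) past the pad to the sliding jaw and the cam (knob axis at x = 105 mm, y = 0); z up. Both jaws are upright Vs with rubber cheeks, up to 74 mm high. Fingers have free room at both y sides of the pad, between x = -14 mm and, jaw open, x = +20 mm.
- pad_mid (a point): Top of the round pad (28 mm wide, 40 mm above the table) on which the walnut is stood, at the middle between the open jaws (x = 3 mm in the clamp's frame): a walnut here has 3 mm of room to each jaw along x. When the jaw shuts it slides the walnut the last 3 mm home. Axes as the clamp.
- nut_home (a point): Centre of a walnut on the pad, clamped against the fixed jaw: x = 0 in the clamp's frame, 62 mm above the table; axes as the clamp. The sliding jaw's carriage runs under the cam to a brass roller (16 mm wide) on the cam's far side (+x). A spring pushes the jaw towards the pad with 7 N; the cam's round rim holds it open; when the roller drops into the notch it moves in 6 mm onto the walnut.
- knob: Red bar knob with the steel cam disc (64 mm across, top 40 mm high) fixed below it; origin on the table on the upright axis, x along the bar, z up. One notch, 18 mm wide, in the round rim; the bar is keyed to the cam at an unknown angle, so it does not tell where the notch is. The notch reaches the roller after 0.45 to 2.05 rad clockwise from above; a stop blocks the other way.
- knob_grip (a point): On the knob's axis at gripping height, 66 mm above the table. Bar: 52 mm long (x), 14 mm thick (y), 48 to 82 mm above the table. Friction of 0.12 N m holds the knob where it is left. As the roller falls into the notch it pulls the knob on with up to 0.2 N m; then come about 0.08 rad of slack; then the notch's far side blocks it: over 0.6 N m there is forcing it (20 N between cam and roller).
- calliper: Digital calliper lying on the table, 230 mm long; stays where it is.
- brush: Brush lying on the table; stays where it is.
- oil_bottle: Small amber oil bottle, 100 mm tall; stays where it is.
- scale: White pocket scale, 150 x 120 x 23 mm; stays where it is.
Mind the look-alikes: they are no part of the job. Leave any green or turquoise look-alike of the part that bears pale_walnut_mid alone.

How it is judged:
By the outcome, as a careful person would: the job done as asked, in the order asked, and still so for the second after the job is handed in, with the robot touching nothing.
It also fails if it takes over 72 s, if anything falls off the work surface, if the arm or the gripper's body presses on something with over 40 N, if the wrist force passes 120 N, or if a joint passes its speed limit or range.

## Working session

There is one attempt and no reset: what is moved stays moved. The work goes in short steps, each a Python script; the robot and the scene stay as the last script left them, time stands still between calls to the robot, and variables do not carry over. Pictures are saved under pics/ and viewed, at most 10 in all, crops included, and the job is handed in when it is done.

```bash
mkdir -p pics; cat > h.py <<'E'
import numpy as np, cv2
from cell import ctrl,get_state,optics,look_for
def par(n):
    p=optics.camera_params(n); f=200/np.tan(np.radians(p['fovy'])/2)
    return f,p['cx'],p['cy'],np.array(p['R']),np.array(p['t'])
def world(n,uv,z=None,d=None,P=None):
    f,cx,cy,R,t=P or par(n)
    r=np.array([(uv[0]-cx)/f,(uv[1]-cy)/f,1.]); c=-R.T@t; w=R.T@r
    s=d if d is not None else (z-c[2])/w[2]
    return c+s*w
def cloud(n,d,P=None):
    f,cx,cy,R,t=P or par(n)
    v,u=np.mgrid[0:400,0:640]
    c=np.stack([(u-cx)/f*d,(v-cy)/f*d,d],-1)
    return (c-t)@R
E
python3 - <<'E'
from h import *
for n in ['top','side']:
    p,d=optics.snapshot(n); cv2.imwrite(f'pics/{n}0.png',p); np.save(f'{n}0.npy',d)
    P=par(n); print(n,P)
    for l in ['pale_walnut_mid','dark_walnut_a_mid','clamp','pad_mid','nut_home','knob','knob_grip','calliper','brush','oil_bottle','scale']:
        for o in look_for(l,n)[:4]:
            u=o['position']; dd=d[int(u[1]),int(u[0])]
            print(l,np.round(u),round(o['confidence'],2),np.round(world(n,u,d=dd),3))
print(get_state()['clock'],get_state()['orientation'])
E
```

```text
top (np.float64(406.57604630354155), 315.3635883559965, 204.00980299050144, array([[-1.73972626e-02, -9.99848649e-01, -1.16850110e-04],
       [-9.94636372e-01,  1.73184869e-02, -1.01973313e-01],
       [ 1.01959903e-01, -1.65783313e-03, -9.94787128e-01]]), array([0.00359647, 0.54802953, 1.11458549]))
pale_walnut_mid [251. 145.] 0.63 [0.716 0.174 0.041]
pale_walnut_mid [207. 236.] 0.48 [0.463 0.289 0.059]
pale_walnut_mid [261. 190.] 0.47 [0.588 0.146 0.042]
pale_walnut_mid [218. 178.] 0.45 [0.621 0.261 0.056]
dark_walnut_a_mid [209. 205.] 0.65 [0.547 0.285 0.062]
dark_walnut_a_mid [469. 245.] 0.37 [ 0.426 -0.437  0.012]
clamp [355. 210.] 0.63 [ 0.531 -0.117  0.026]
pad_mid [354. 211.] 0.74 [ 0.527 -0.115  0.022]
nut_home [355. 212.] 0.6 [ 0.525 -0.118  0.023]
knob [366. 210.] 0.97 [ 0.524 -0.141  0.081]
knob_grip [368. 207.] 0.64 [ 0.532 -0.146  0.081]
calliper [469. 246.] 0.64 [ 0.422 -0.438  0.01 ]
brush [147. 193.] 0.85 [0.588 0.471 0.022]
oil_bottle [138. 250.] 0.8 [0.427 0.467 0.077]
scale [474. 166.] 0.71 [ 0.648 -0.459  0.025]
side (np.float64(444.09237960220355), 317.70656592
[... 421 characters left out ...]
81 0.057]
dark_walnut_a_mid [282. 287.] 0.64 [0.537 0.294 0.057]
dark_walnut_a_mid [254. 270.] 0.48 [0.623 0.28  0.057]
dark_walnut_a_mid [347. 194.] 0.4 [ 0.528 -0.078  0.039]
clamp [352. 197.] 0.76 [ 0.506 -0.063  0.053]
pad_mid [351. 199.] 0.64 [ 0.511 -0.069  0.036]
nut_home [350. 196.] 0.86 [ 0.517 -0.075  0.039]
knob_grip [358. 181.] 0.75 [ 0.519 -0.14   0.043]
calliper [416. 142.] 0.93 [ 0.428 -0.442  0.006]
brush [221. 350.] 0.81 [0.591 0.479 0.02 ]
brush [351. 196.] 0.43 [ 0.516 -0.076  0.041]
oil_bottle [282. 381.] 0.85 [0.421 0.493 0.072]
oil_bottle [224. 349.] 0.29 [0.588 0.473 0.019]
scale [356. 121.] 0.96 [ 0.652 -0.441  0.02 ]
1.2 [3.06480687e+00 6.89920230e-01 7.74594022e-05]
```

View pics/top0.png

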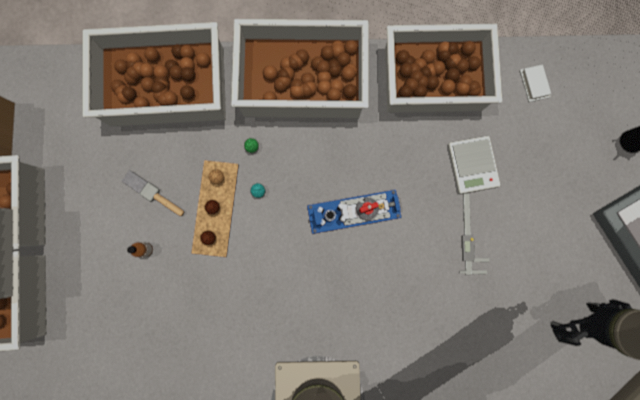

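View pics/side0.png

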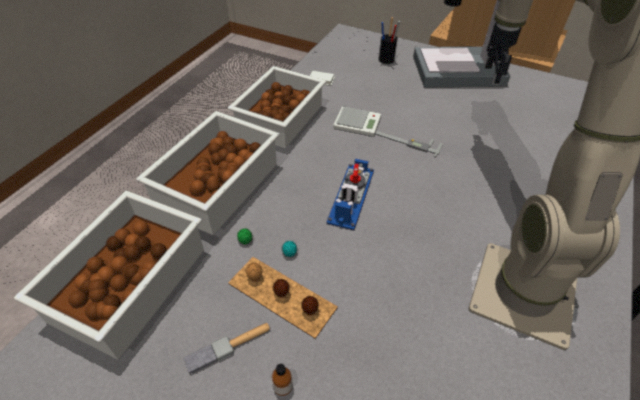

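Candidates in the top view: tan (217,178), dark (212,208) and (207,238), green (251,146) and turquoise (258,190). The tan one on the cork board is the only one that fits; I'll confirm it in a crop. Next I take wrist looks at the clamp and the walnut.

```bash
python3 - <<'E'
from h import *
o=get_state()['orientation']
print(ctrl.grip_point_offset)
for k,xy in [('c',(0.50,-0.09)),('w',(0.60,0.26))]:
    ctrl.move_ptp([*xy,0.30],[np.pi,0,0])
    s=get_state(); P=par('wrist'); p,d=optics.snapshot('wrist'); print(s['clock'],s['ee_pos'],s['joint_positions'])
    print('cam at',-P[3].T@P[4],P[3][2])
    cv2.imwrite(f'pics/w_{k}.png',p); np.savez(f'w_{k}.npz',d=d,R=P[3],t=P[4],f=P[:3])
    for l in ['pale_walnut_mid','dark_walnut_a_mid','pad_mid','nut_home','knob','knob_grip']:
        for q in look_for(l,'wrist')[:4]:
            u=q['position']; dd=d[int(u[1]),int(u[0])]
            print(l,np.round(u),round(q['confidence'],2),np.round(world('wrist',u,d=dd,P=P),3))
a=cv2.imread('pics/w_c.png'); b=cv2.imread('pics/w_w.png')
cv2.imwrite('pics/both.png',cv2.resize(np.vstack([a,b]),None,fx=.75,fy=.75,interpolation=cv2.INTER_AREA))
E
```

```text
0.0187
3.125 [ 0.4999213  -0.09104285  0.29984551] [ 0.56339717  0.07427352 -0.49620524  1.63192222  0.03573843  1.44460545
 -1.50829767]
cam at [ 0.56750407 -0.0913062   0.44330673] [-2.65676499e-01  5.69948915e-04 -9.64062069e-01]
pale_walnut_mid [109.  82.] 0.8 [0.588 0.149 0.041]
pale_walnut_mid [ 8. 46.] 0.75 [0.625 0.253 0.041]
dark_walnut_a_mid [ 10. 121.] 0.88 [0.545 0.264 0.046]
dark_walnut_a_mid [ 8. 44.] 0.47 [0.627 0.253 0.04 ]
pad_mid [346. 134.] 0.61 [ 0.529 -0.113  0.026]
nut_home [346. 131.] 0.75 [ 0.533 -0.112  0.025]
nut_home [617.  45.] 0.48 [ 0.626 -0.415  0.024]
knob [377. 129.] 0.93 [ 0.539 -0.142  0.081]
knob_grip [378. 133.] 0.83 [ 0.535 -0.143  0.082]
4.8417 [0.60060237 0.25836126 0.30006771] [ 0.04580824  0.4774519  -0.77936292  1.23077567  0.32983233  1.55911676
 -2.25127164]
cam at [0.6681319  0.25819137 0.4436253 ] [-2.64980567e-01 -5.10492699e-05 -9.64253751e-01]
pale_walnut_mid [316. 132.] 0.89 [0.636 0.271 0.063]
pale_walnut_mid [400.  49.] 0.66 [0.722 0.18  0.044]
pale_walnut_mid [407. 166.] 0.57 [0.594 0.165 0.043]
dark_walnut_a_mid [305. 206.] 0.81 [0.551 0.284 0.061]
pad_mid [572. 220.] 0.98 [ 0.526 -0.041  0.042]
nut_home [573. 214.] 0.59 [ 0.525 -0.061  0.014]
knob [635. 210.] 0.82 [ 0.539 -0.116  0.039]
knob_grip [638. 214.] 0.55 [ 0.534 -0.12   0.041]
```

View pics/both.png

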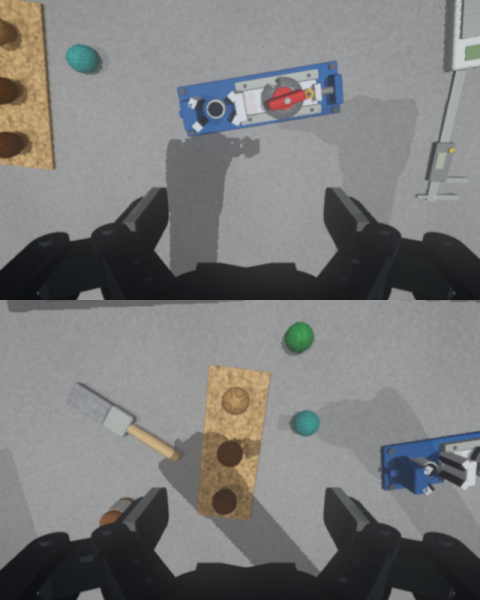

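Top panel: the pad ring is at about (287,146) full-res and the red bar at (381,128). Bottom panel: the tan walnut is at (313,133) on the cork board, with dark ones below it and green and turquoise decoys off the board. I compute exact positions from the clouds and confirm with an enlarged crop.

```bash
python3 - <<'E'
from h import *
from scipy.optimize import least_squares
def load(k):
    z=np.load(f'w_{k}.npz'); P=(*z['f'],z['R'],z['t']); return cv2.imread(f'pics/w_{k}.png'),cloud('wrist',z['d'],P),P
im,X,P=load('w')
m=(np.hypot(X[...,0]-.632,X[...,1]-.268)<.03)&(X[...,2]>.03)&(X[...,2]<.07)
q=X[m]; r=least_squares(lambda p:np.linalg.norm(q-p,axis=1)-.0215,[.63,.27,.04],loss='soft_l1',f_scale=.001); print('nut sphere',r.x,len(q),q[:,2].max(),q[q[:,2]>q[:,2].max()-.003].mean(0))
print('board z', np.median(X[...,2][(np.hypot(X[...,0]-.59,X[...,1]-.275)<.01)]))
c=im[80:180,240:400]
im,X,P=load('c')
B,G,R=[im[...,i].astype(int) for i in range(3)]
blue=(B>R+50)&(B>G+30)&(np.abs(X[...,2]-.012)<.008)&(np.hypot(X[...,0]-.53,X[...,1]+.11)<.17)
rect=cv2.minAreaRect(X[blue][:,:2].astype(np.float32)*1000); print('base',rect)
red=(R>G+70)&(R>B+70)&(X[...,2]>.07)&(np.hypot(X[...,0]-.53,X[...,1]+.14)<.05)
print('bar',cv2.minAreaRect(X[red][:,:2].astype(np.float32)*1000),np.median(X[red][:,2]))
pm=(np.hypot(X[...,0]-.528,X[...,1]+.045)<.03)&(np.abs(X[...,2]-.04)<.004); q=X[pm]
print('pad',np.median(q,0),cv2.minEnclosingCircle(q[:,:2].astype(np.float32)*1000),len(q))
d=im[80:190,220:470]
cv2.imwrite('pics/crop1.png',np.vstack([cv2.resize(d,(750,330),interpolation=2),cv2.resize(c,(750,260),interpolation=2)]))
E
```

```text
nut sphere [0.63059864 0.27392651 0.04000929] 1092 0.06492264797775589 [0.63097915 0.27414104 0.06273794]
board z 0.00906877742787268
base ((528.8235473632812, -113.08889770507812), (81.9674301147461, 257.85137939453125), 9.197208404541016)
bar ((533.9620971679688, -147.6158447265625), (13.806262016296387, 50.77777099609375), 18.84081268310547) 0.0826074332219217
pad [ 0.5177483  -0.04317936  0.04060689] ((527.25537109375, -45.703670501708984), 29.795137405395508) 498
```

View pics/crop1.png

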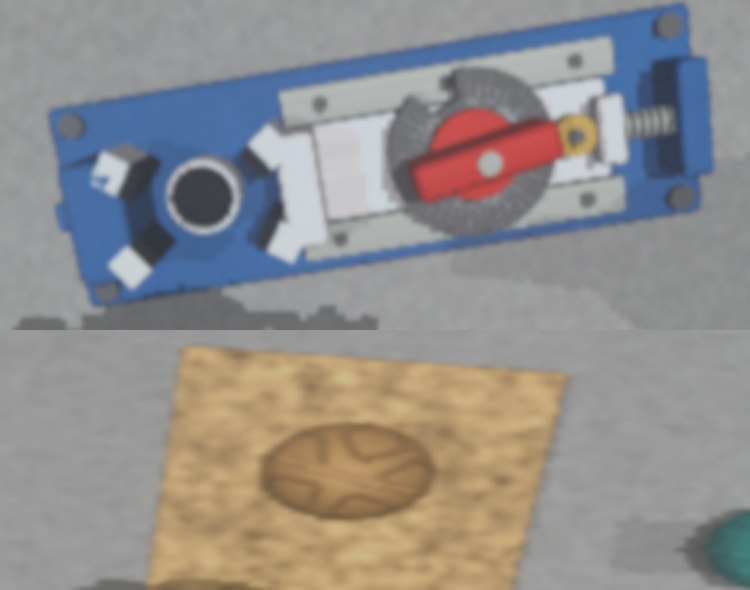

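```bash
cat >> h.py <<'E'
from scipy.spatial.transform import Rotation as Ro
def ori(yaw): return (Ro.from_euler('z',yaw)*Ro.from_euler('x',np.pi)).as_rotvec()
CX=np.array([.160,-.987]); KN=np.array([.534,-.1476]); ORG=KN-.105*CX; CY=np.array([.987,.160])
E
python3 - <<'E'
from h import *
z=np.load('w_c.npz'); P=(*z['f'],z['R'],z['t'])
print('pad px',world('wrist',(287.7,145.3),z=.04,P=P),'screw',world('wrist',(383,134.3),z=.083,P=P),'pred',ORG+.003*CX)
cam=world('wrist',(377.3,130.7),z=.04,P=P); print('cam',cam, 'notch',world('wrist',(366.7,112.7),z=.04,P=P))
x,y=.6306,.2739
ctrl.move_ptp([x,y,.12],ori(0))
ctrl.gripper_to(.07,25)
ctrl.move_straight([x,y,.0165],vel=.1,f_stop=8)
ctrl.gripper_to(.03,20)
s=get_state(); print(s['clock'],s['ee_pos'],s['opening'],s['grasp_force'],s['force'])
ctrl.move_straight([x,y,.14],vel=.12)
s=get_state(); print(s['clock'],s['opening'],s['force'],s['grasp_force'],s['joint_positions'])
for yw in (99.2,-80.8): print(yw,ctrl.ik([*(ORG+.003*CX),.04],ori(np.radians(yw))))
for yw in (108.84,-8.16,-15,-71.16,-188,-195): print(yw,ctrl.ik([*KN,.047],ori(np.radians(yw))))
E
```

```text
pad px [ 0.51744327 -0.04481272  0.04      ] screw [ 0.53390282 -0.14789123  0.083     ] pred [ 0.51768  -0.046926]
cam [ 0.53397777 -0.1479504   0.04      ] notch [ 0.55404799 -0.13524133  0.04      ]
7.8083 [0.63097012 0.27397349 0.01724988] 0.041174205609072236 20.10394119657576 [-1.43744547 -0.40992407  6.06356473]
8.9917 0.04123693379485371 [ 0.11716896  0.48842086 -0.71796456] 20.276215611957014 [ 0.00824801  0.63483253 -0.72811768  1.35660861  0.42070306  1.30780738
 -2.30152377]
99.2 [ 0.88320908  0.53359856 -1.05327624  1.89404267  0.54057158  1.03317916
 -0.24101059]
-80.8 [-0.79956872  0.45289281  0.9579984   1.97554836 -0.45728942  0.94538956
 -2.5929331 ]
108.84 [ 1.01689739  0.59245757 -1.03618886  1.80223447  0.57453702  1.08466756
  0.10111328]
-8.16 [ 0.76515874  0.45025802 -0.69213187  1.81362556  0.33674176  0.99832776
 -1.77660592]
-15 [ 0.75039506  0.44502019 -0.6734657   1.81435644  0.32576391  0.99532826
 -1.88816189]
-71.16 [ 0.07141204  0.35561602  0.1356948   1.85160216 -0.05843406  0.93819283
 -2.57948697]
-188 [ 1.14414778  0.74997168 -1.25673714  1.79739798  0.77214402  1.19224517
  1.07682355]
-195 [ 1.13262189  0.73007111 -1.23347115  1.79780652  0.749421    1.17800703
  0.96859414]
```

```bash
python3 - <<'E'
from h import *
p=np.array([.5177,-.0463])
ctrl.move_ptp([*p,.13],ori(np.radians(99.2)))
ctrl.move_straight([*p,.095],vel=.1)
ctrl.hold(.2)
s=get_state(); P=par('wrist'); im,d=optics.snapshot('wrist'); cv2.imwrite('pics/hov.png',im); np.savez('hov.npz',d=d,R=P[3],t=P[4],f=P[:3])
print(s['clock'],s['ee_pos'],s['opening'],s['force'])
f,cx,cy,R,t=P
for nm,a in [('pad',[*(ORG+.003*CX),.04]),('knob',[*KN,.082]),('grip',[*s['ee_pos'][:2],s['ee_pos'][2]+.0187])]:
    c=R@np.array(a)+t; print(nm,f*c[0]/c[2]+cx,f*c[1]/c[2]+cy)
X=cloud('wrist',d,P)
m=(np.hypot(X[...,0]-p[0],X[...,1]-p[1])<.03)&(X[...,2]>.11)&(X[...,2]<.15)
print(m.sum(),np.median(X[m],0))
side,_=optics.snapshot('side'); cv2.imwrite('pics/hovcmp.png',np.vstack([im,cv2.resize(side[140:240,270:430],(640,400),interpolation=2)])[:,:])
b=cv2.imread('pics/hovcmp.png'); cv2.imwrite('pics/hovcmp.png',cv2.resize(b,(480,600)))
E
```

```text
11.5667 [ 0.51807995 -0.04624073  0.09552786] 0.04110182901261918 [0.33345354 0.13225437 0.37130263]
pad 326.1782905468056 216.46912335432202
knob 326.18378458143735 411.42800049359414
grip 326.8607013381858 275.1654909034903
13893 [ 0.51684571 -0.03892983  0.13346543]
```

View pics/hovcmp.png

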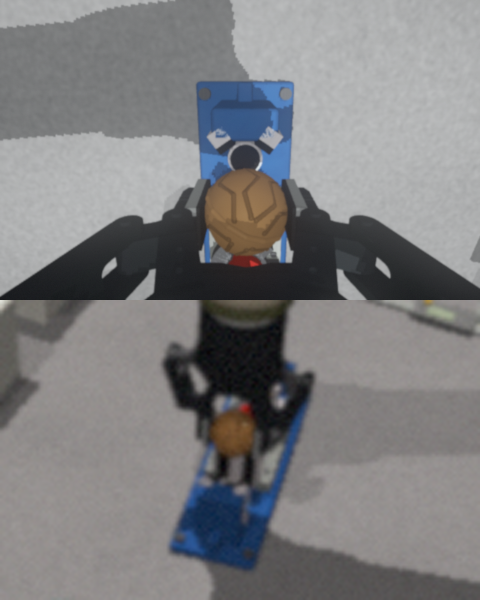

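```bash
python3 - <<'E'
from h import *
from scipy.optimize import least_squares
z=np.load('w_c.npz'); P=(*z['f'],z['R'],z['t']); X=cloud('wrist',z['d'],P)
print('jawmid@.074',world('wrist',(220+199/3,80+207/3),z=.074,P=P))
m=(X[...,2]>.066)&(X[...,2]<.08); C=np.stack([(X[...,:2]-ORG)@CX,(X[...,:2]-ORG)@CY],-1)
m&=(abs(C[...,0])<60e-3)&(abs(C[...,1])<.045)
n,lab,st,ce=cv2.connectedComponentsWithStats(m.astype(np.uint8))
for i in range(1,n):
    if st[i,4]>8:
        c=C[lab==i]*1000; print(st[i],'x',c[:,0].min().round(1),c[:,0].max().round(1),'y',c[:,1].min().round(1),c[:,1].max().round(1),'med',np.median(c,0).round(1),np.median(X[lab==i][:,2]).round(3))
z=np.load('hov.npz'); P=(*z['f'],z['R'],z['t']); X=cloud('wrist',z['d'],P); im=cv2.imread('pics/hov.png').astype(int)
B,G,R=im[...,0],im[...,1],im[...,2]
m=(R>B+30)&(R<2.2*G)&(X[...,2]>.11); m[:, :265]=0; m[:,395:]=0
q=X[m]; r=least_squares(lambda p:np.linalg.norm(q-p,axis=1)-.0215,[.518,-.046,.118],loss='soft_l1',f_scale=.001)
print('nut',m.sum(),r.x, 'clamp frame',(r.x[:2]-ORG)@CX,(r.x[:2]-ORG)@CY, 'tcp',(get_state()['ee_pos'][:2]-ORG)@CX)
print('ring',world('wrist',(325.3,211),z=.04,P=P),(world('wrist',(325.3,211),z=.04,P=P)[:2]-ORG)@CX)
E
```

```text
jawmid@.074 [ 0.51774283 -0.04715368  0.074     ]
[300 122  30  46 765] x 20.5 46.3 y -24.3 23.8 med [35.8  0.3] 0.075
[ 239  130   35   46 1026] x -45.1 -14.5 y -23.8 24.6 med [-30.9   0.9] 0.075
nut 9913 [ 0.51834299 -0.04722461  0.11853915] clamp frame 0.0034001104832784043 0.0006065905463385309 tcp 0.002468764736601388
ring [ 0.516608   -0.04358587  0.04      ] -0.00046891692189818794
```

```bash
python3 - <<'E'
from h import *
p=get_state()['ee_pos'][:2]-.0004*CX-.0004*CY
print(ctrl.move_straight([*p,.046],vel=.08,f_stop=6))
print(ctrl.move_straight([*p,.037],vel=.01,f_stop=1.5))
s=get_state(); print(s['clock'],s['ee_pos'],s['force'],s['opening'])
E
```

```text
False
True
13.1083 [ 0.51745941 -0.04606998  0.03914081] [-0.9467093  -0.37349168  5.01825122] 0.041436887268755364
```

```bash
python3 - <<'E'
from h import *
from scipy.optimize import least_squares
s=get_state(); p=s['ee_pos']
ctrl.gripper_to(.062)
print(get_state()['force'])
ctrl.move_straight([p[0],p[1],.16],vel=.12)
q=p[:2]-.06*CX
ctrl.move_straight([*q,.2],vel=.2); ctrl.hold(.2)
P=par('wrist'); im,d=optics.snapshot('wrist'); cv2.imwrite('pics/pl.png',im)
X=cloud('wrist',d,P); C=np.stack([(X[...,:2]-ORG)@CX,(X[...,:2]-ORG)@CY],-1)
m=(abs(C[...,0]-.003)<.025)&(abs(C[...,1])<.025)&(X[...,2]>.076)&(X[...,2]<.1)
k=X[m]; print(get_state()['clock'],m.sum(),k[:,2].max() if len(k) else 0)
if len(k):
    c=C[m]; t=k[:,2]>k[:,2].max()-.002; print('top',c[t].mean(0),'all',c.mean(0))
im2,_=optics.snapshot('side'); cv2.imwrite('pics/plc.png',np.vstack([im,cv2.resize(im2[140:240,270:430],(640,400),interpolation=2)]))
cv2.imwrite('pics/plc.png',cv2.resize(cv2.imread('pics/plc.png'),(480,600)))
E
```

```text
[ 0.45547505  0.33313874 -0.50870677]
15.3583 1062 0.08661284437872645
top [0.00256578 0.00040012] all [2.98335415e-04 7.47080440e-06]
```

View pics/plc.png

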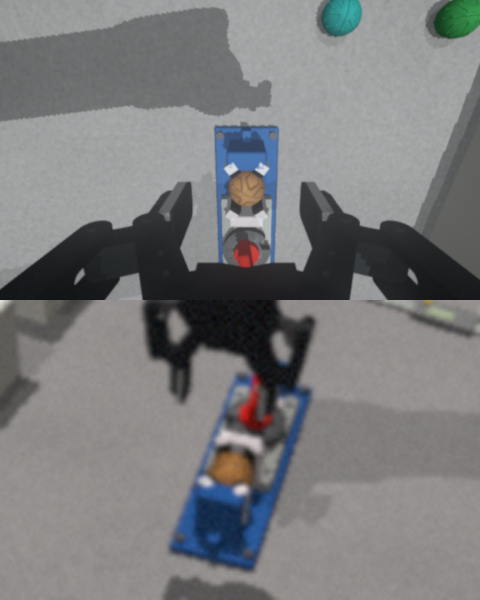

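The walnut stands upright between the jaws, with its tip 86 mm up and x about 2.6 mm. Now the knob. The cam's notch appears about 1.9 rad ahead of the roller, but I'll go by feel.

```bash
cat > turn.py <<'E'
from h import *
def turn(a0,a1,step,base,stop):
    y0=np.radians(108.84); a=a0; out=[]
    while a<a1-1e-6:
        a=min(a+step,a1)
        ctrl.move_straight([*KN,.0473],ori(y0-a),vel=.15)
        s=get_state(); m=s['moment'][2]-base; out.append((round(a,3),round(m,3)))
        if stop(m): break
    print(s['clock'],out,s['force'].round(1) if hasattr(s['force'],'round') else s['force'],s['opening']); return a
E
python3 - <<'E'
from turn import *
y0=np.radians(108.84)
ctrl.gripper_to(.04)
ctrl.move_ptp([*KN,.15],ori(y0))
ctrl.move_straight([*KN,.0473],vel=.1,f_stop=8); 
b=get_state(); print(b['clock'],b['ee_pos'],b['moment'],b['force'])
ctrl.gripper_to(.005,30); ctrl.hold(.1)
s=get_state(); print(s['clock'],s['opening'],s['moment'],s['force'])
turn(0,.3,.05,b['moment'][2],lambda m:abs(m)>.35)
E
```

```text
17.6417 [ 0.53449336 -0.14762387  0.04794046] [-0.02407276  0.00034523 -0.00141012] [ 1.05692253 -0.49050046 -0.27236067]
18.0833 0.013466038446893109 [-0.12418664  1.10253421  0.01356871] [-5.87014667 -0.34476909 11.05492551]
19.5833 [(0.05, np.float64(-0.24)), (0.1, np.float64(-0.239)), (0.15, np.float64(-0.251)), (0.2, np.float64(-0.332)), (0.25, np.float64(-0.285)), (0.3, np.float64(-0.271))] [-8.  -0.7 11.7] 0.013640163194700466
```

```bash
python3 - <<'E'
from turn import *
s=get_state(); print(s['ee_pos'],s['moment'],s['force'],Ro.from_rotvec(s['orientation']).as_matrix()[:2,0],'want yaw',108.84-np.degrees(.3),s['joint_positions'])
im,d=optics.snapshot('top'); im2,_=optics.snapshot('wrist'); 
cv2.imwrite('pics/k1.png',np.vstack([cv2.resize(im[170:250,290:418],(640,400),interpolation=2),im2]))
cv2.imwrite('pics/k1.png',cv2.resize(cv2.imread('pics/k1.png'),(480,600)))
p=np.array(s['ee_pos']); print(p[:2]-KN)
ctrl.move_straight([p[0]-.0006,p[1],p[2]+.0005],vel=.05); 
s=get_state(); print(s['clock'],s['ee_pos'],s['moment'],s['force'])
E
```

```text
[ 0.53385863 -0.14811145  0.04844407] [-0.02139585  1.2635666  -0.27279839] [-7.95783267 -0.74732249 11.70984529] [-0.027642    0.99961689] want yaw 91.6512661460753 [ 0.96198224  0.54689631 -0.95476821  1.80361937  0.50986208  1.06000948
 -0.15607967]
[-0.00014137 -0.00051145]
19.9333 [ 0.53368987 -0.14815911  0.04870797] [-0.08784325 -1.05671969 -0.23218069] [  6.49837298  -0.19165385 -10.1135573 ]
```

View pics/k1.png

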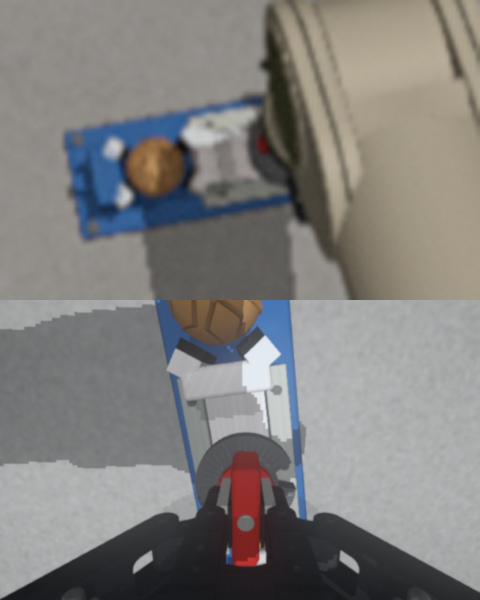

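```bash
sed -i 's/\[\*KN,.0473\]/[.5336,-.1479,.0481]/' turn.py; python3 - <<'E'
from turn import *
turn(.3,2.2,.05,0,lambda m:m>-.04 or m<-.42)
s=get_state();print(s['moment'])
E
```

```text
27.1833 [(0.35, np.float64(-0.227)), (0.4, np.float64(-0.269)), (0.45, np.float64(-0.316)), (0.5, np.float64(-0.193)), (0.55, np.float64(-0.261)), (0.6, np.float64(-0.248)), (0.65, np.float64(-0.248)), (0.7, np.float64(-0.2)), (0.75, np.float64(-0.198)), (0.8, np.float64(-0.263)), (0.85, np.float64(-0.233)), (0.9, np.float64(-0.279)), (0.95, np.float64(-0.244)), (1.0, np.float64(-0.216)), (1.05, np.float64(-0.192)), (1.1, np.float64(-0.21)), (1.15, np.float64(-0.195)), (1.2, np.float64(-0.271)), (1.25, np.float64(-0.327)), (1.3, np.float64(-0.23)), (1.35, np.float64(-0.257)), (1.4, np.float64(-0.241)), (1.45, np.float64(-0.267)), (1.5, np.float64(-0.233)), (1.55, np.float64(-0.291)), (1.6, np.float64(-0.305)), (1.65, np.float64(-0.259)), (1.7, np.float64(-0.391)), (1.75, np.float64(-0.471))] [-5.4  1.5  9.8] 0.013500560973651854
[ 0.33641179  1.16040123 -0.47051683]
```

The moment changed by -0.2 at 1.7–1.75 rad, about where the notch's lip was expected. I'll measure the jaw's position before going on.

```bash
cat >> h.py <<'E'
def jaw(n='wrist',save=None):
    P=par(n); im,d=optics.snapshot(n); X=cloud(n,d,P)
    if save: cv2.imwrite(save,im)
    C=np.stack([(X[...,:2]-ORG)@CX,(X[...,:2]-ORG)@CY],-1)
    o=[]
    for sg in (1,-1):
        m=(X[...,2]>.069)&(X[...,2]<.079)&(C[...,0]>.008)&(C[...,0]<.055)&(sg*C[...,1]>.013)&(sg*C[...,1]<.03)
        c=C[m]*1000; o.append((m.sum(),np.percentile(c[:,0],[2,50,98]).round(1) if len(c) else None))
    return o
E
python3 - <<'E'
from turn import *
s=get_state(); print(s['clock'],s['moment'][2],s['force'])
print(jaw('wrist','pics/j1.png')); print(jaw('top'),jaw('side'))
E
```

```text
27.1833 -0.4705168258165242 [-5.35342097  1.46538101  9.83828549]
[(np.int64(2337), array([ 8.8, 30.7, 44.6])), (np.int64(529), array([ 8.8, 23.8, 34.4]))]
[(np.int64(16), array([13.9, 33.8, 44. ])), (np.int64(41), array([ 8.6, 30.4, 43.6]))] [(np.int64(24), array([15.5, 28.1, 41.5])), (np.int64(21), array([14.8, 28.2, 40.3]))]
```

View pics/j1.png

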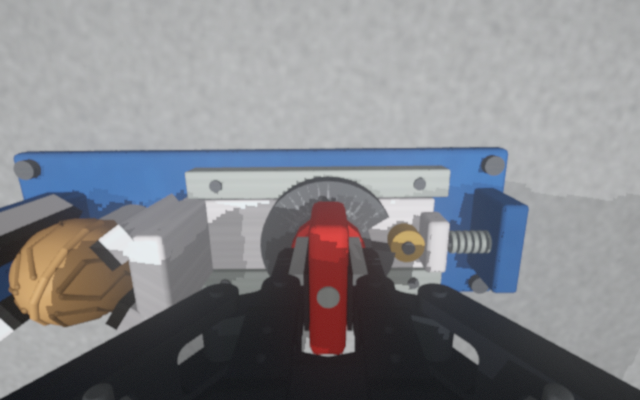

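The notch's trailing edge is at (387,212) and the roller at (407,243) is just starting in, so the -0.2 N m is the roller's pull. I continue in small steps while tracking the roller's position.

```bash
cat >> turn.py <<'E'
def roller():
    P=par('wrist'); im,d=optics.snapshot('wrist'); X=cloud('wrist',d,P).copy()
    B,G,R=[im[...,i].astype(int) for i in range(3)]
    x=(X[...,:2]-ORG)@CX; y=(X[...,:2]-ORG)@CY
    m=(R>B+50)&(G>.6*R)&(x>.12)&(x<.165)&(abs(y)<.025)
    return m.sum(), np.median(x[m]).round(4),np.median(X[...,2][m]).round(3)
E
python3 - <<'E'
from turn import *
print(roller()); a=1.75
for i in range(7):
    a=turn(a,a+.025,.025,0,lambda m:m>0)
    r=roller(); print(a,r)
    if get_state()['moment'][2]>-.15: break
E
```

```text
(np.int64(566), np.float64(0.1419), np.float64(0.04))
27.6333 [(1.775, np.float64(-0.193))] [-5.4  0.9  8.8] 0.013640281992475347
1.775 (np.int64(588), np.float64(0.1422), np.float64(0.04))
27.9333 [(1.8, np.float64(-0.317))] [-5.7  0.9  8.8] 0.01342462969470128
1.7999999999999998 (np.int64(607), np.float64(0.1415), np.float64(0.04))
28.2333 [(1.825, np.float64(-0.263))] [-5.3  1.2  9. ] 0.013614279892344833
1.8249999999999997 (np.int64(630), np.float64(0.1407), np.float64(0.04))
28.5333 [(1.85, np.float64(-0.261))] [-5.4  0.7  8.3] 0.013643740689809504
1.8499999999999996 (np.int64(647), np.float64(0.1399), np.float64(0.04))
28.8333 [(1.875, np.float64(-0.236))] [-5.9  0.8  9.6] 0.013053934483925956
1.8749999999999996 (np.int64(655), np.float64(0.1388), np.float64(0.04))
29.1333 [(1.9, np.float64(-0.102))] [-6.1  0.3  8.8] 0.013495695070018502
1.8999999999999995 (np.int64(666), np.float64(0.139), np.float64(0.04))
29.4333 [(1.925, np.float64(-0.112))] [-4.6  0.4  8.8] 0.013597398437168128
1.9249999999999994 (np.int64(688), np.float64(0.1388), np.float64(0.04))
```

The roller has settled at x=138.9 mm, which is what a shut jaw should give, and the moment has changed. I let go, retreat and check.

```bash
python3 - <<'E'
from turn import *
ctrl.gripper_to(.036); p=get_state()['ee_pos']
ctrl.move_straight([p[0],p[1],.16],vel=.12)
ctrl.move_ptp([.50,-.09,.30],ori(0)); ctrl.hold(.2)
P=par('wrist'); im,d=optics.snapshot('wrist'); cv2.imwrite('pics/end.png',im); X=cloud('wrist',d,P)
C=np.stack([(X[...,:2]-ORG)@CX,(X[...,:2]-ORG)@CY],-1)
m=(X[...,2]>.066)&(X[...,2]<.079)&(abs(C[...,1])<.028)&(abs(C[...,1])>.016)&(abs(C[...,0])<.06)
c=C[m]; print('slide jaw min',c[c[:,0]>0][:,0].min(),'fixed max',c[c[:,0]<0][:,0].max())
m=(X[...,2]>.08)&(abs(C[...,1])<.02)&(abs(C[...,0])<.02); print('tip',X[m][:,2].max(),C[m][X[m][:,2]>X[m][:,2].max()-.002].mean(0))
t,_=optics.snapshot('top'); cv2.imwrite('pics/endc.png',np.vstack([cv2.resize(im[80:190,220:470],(750,330),interpolation=2),cv2.resize(t[100:280,100:600],(750,270))]))
print(roller(),get_state()['clock'])
E
```

```text
slide jaw min 1.1089582622215212e-06 fixed max -0.0001057981284106718
tip 0.38942916347665885 [-0.00968419 -0.00327614]
(np.int64(144), np.float64(0.1378), np.float64(0.04)) 31.925
```

View pics/endc.png

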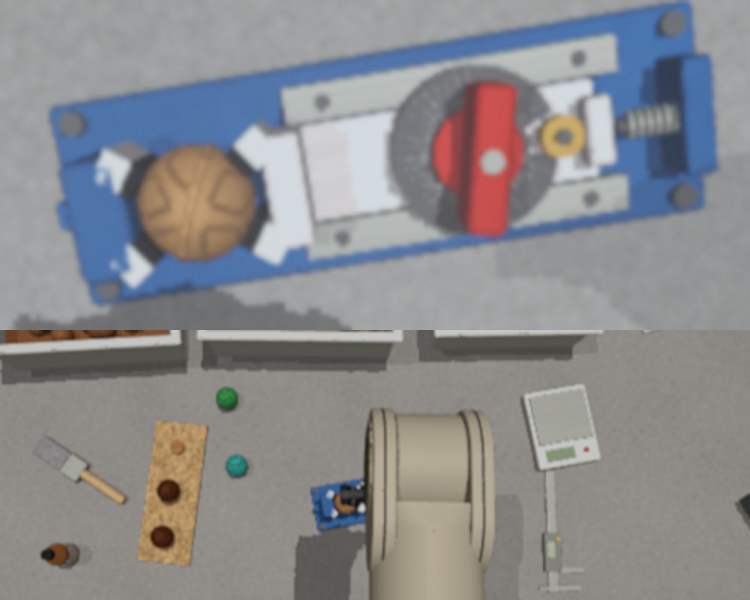

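The jaw tip moved from (268,148) to (252,145), and the roller sits in the notch at (562,137), about 6 mm in. The walnut is upright against both Vs and everything else is where it was.

```bash
python3 -c "
from h import *
print(ctrl.sign_off())"
```

```text
the job is handed in; nothing more can be done
None
```

The pale walnut stands tip up, clamped between the V-jaws: the cam roller dropped into its notch at about 1.9 rad, I let go of the knob there, and the job was handed in at about 32 s on the robot's clock, with no verdict returned.

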